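Undock the work lamp and hang it on the fold-out hook

TASK

First swing the folded lamp hook on the tool rail fully out, so that it points straight away from the rail. Then squeeze the two side release buttons of the work lamp together, lift the lamp out of its charging dock with both buttons held in, and hang it by its bail on the hook, hanging straight and still. Leave the spare battery and everything else on the bench standing where it is.

Things in the scene. Friction and masses are not known exactly. Their poses are not given: they have to be found in the camera images.
- lamp: grey cordless work lamp, upright in its dock; 0.28 to 0.48 kg. Origin: centre of underside, z up, -x = lens side, y = from button to button. Housing 44 (x) x 50 (y) x 90 mm tall; bezel reaches x = -28. On top a fixed steel bail: rectangular loop in the y-z plane, 6 mm bar, opening 30 (y) x 26 high (z 90 to 116), outside 40 wide, top at z = 121; it opens along x. May hang either way round.
- bail_top (a point): on the lamp's axis: middle of the underside of the bail's upper bar, 116 mm above the lamp's underside; the bar rests on the hook here. Axes as lamp
- release_left (a joint): release button on the lamp's +y side: 0 = out, 0.006 m = pressed home. Ribbed dark pad 28 mm wide (x), z = 67 to 90 mm on the lamp; face 32 mm from the lamp's axis when out, 26 mm pressed (housing 24 mm). Spring 2 N at the start, 7 N fully in. Its catch, 34 to 41 mm up the lamp, holds the lamp in the dock until pressed about 4.5 mm; both must be in at once
- release_right (a joint): the same on the lamp's -y side. 64 mm over both buttons when out, 52 mm with both pressed
- charger: black charging dock of the lamp, fixed to the bench. Origin: centre of underside; axes as the lamp's. Base 100 (x) x 104 (y) x 6 mm; body 85 x 92 mm, cheeks (+-y) and back 58 mm high, front (-x) 32 mm. The lamp's underside stands 10 mm above the origin, with 1.5 mm play all round; it comes straight up: catches clear of the cheeks after 15 mm, foot clear after 48 mm
- tool_rail: aluminium rail, 400 mm long (y), 20 mm thick, top edge 225 mm up, on uprights at y = +-185 mm, open below, fixed. Origin: on the bench under the rail's middle; -x = front, with the hook. On its back: bins to z = 221 mm (x 12 to 73, y -60 to 180 mm) and three screwdrivers to z = 257 mm (x 15 to 39, y -162 to -68 mm)
- lamp_hook (a joint): upright hinge of the swing-out steel hook: 0 = folded along the rail (to the rail's -y), 1.571 = fully out (to the rail's -x), at its stop; opens clockwise seen from above. About 1 N at the tip moves it; it stays where left. Flat arm 10 mm wide, 5 thick, 90 mm from pivot to tip, top face 252.5 mm up; at its end an upright round stud, 10 mm thick, 11.5 mm above the arm's top face
- hook_pivot (a point): hinge axis of the hook, at the height of the arm's top face; at the rail's x = -26 mm, y = 45 mm
- hook_tip (a point): axis of the stud at the hook's end, at the height of the arm's top face (the stud goes on 11.5 mm upwards and 5 mm downwards). Moves with the hook
- hook_seat (a point): middle of the arm's top face, 48 mm from the pivot, where the bail shall rest. Moves with the hook; its -y axis points along the arm to the tip, its z axis is up
- spare_charger: another charger, 105 by 110 mm, 45 mm high, fixed to the bench, which holds the spare battery. Origin: centre of its underside
- spare_battery: spare tool battery, dark grey, 70 by 72 by 90 mm, no bail, stands in the spare charger, its top 102 mm above the bench. Bystander. Origin: centre of its underside
- spray_can: upright spray can, diameter 53 mm, 165 mm tall, beside the lamp's dock. Bystander. Origin: centre of its underside
- pen_cup: cup with pens, diameter 66 mm, rim 88 mm, pens up to 119 mm high, on the other side of the lamp's dock. Bystander. Origin: centre of its underside
- solder_reel: reel, diameter 64 mm, 50 mm tall, below the rail. Bystander. Origin: centre of its underside
- flux_bottle: upright amber bottle with a white cap, diameter 48 mm, 150 mm tall, in front of the rail near the hook. Bystander. Origin: centre of its underside
- calculator: pocket calculator lying flat, 150 by 105 by 24 mm. Bystander. Origin: centre of its underside
- multimeter: hand-held meter lying flat, 185 by 88 mm, 46 mm high at its dial. Bystander. Origin: centre of its underside

How it is judged:
On the way, in this order (a step that is already met when the one before it is completed fails the run):
1. the hook is swung out (beyond 1.45 rad) (value of joint lamp_hook above 1.45 rad), for 0.2 s.
2. both release buttons are pressed in together (more than 4 mm) with the lamp still down in its dock (value of joint each of release_left, release_right above 0.004 m and z of lamp in the frame of charger below 0.018 m), for 0.1 s.
3. the lamp is lifted out of the dock (z of lamp in the frame of charger above 0.07 m), for 0.1 s.
At the end, for the whole second after the job is handed in: the hook is still out (beyond 1.3 rad) and the lamp hangs on it: the bail's bar lies on the arm's top face (within 6 mm in height) between pivot and stud (within 40 mm of the seat along the arm, 14 mm across), the lamp upright within 0.15 rad, at rest and released; everything else is where it was (value of joint lamp_hook above 1.3 rad and z of bail_top in the frame of hook_seat between -0.005 and 0.006 m and y of bail_top in the frame of hook_seat between -0.04 and 0.04 m and x of bail_top in the frame of hook_seat between -0.014 and 0.014 m and angle between lamp's own z axis and vertical below 0.15 rad and linear speed of lamp below 0.04 m/s and angular speed of lamp below 0.4 rad/s); the robot touches nothing.
It fails at once if the lamp is forced out of its dock: raised 5 to 11 mm with a release button not squeezed (less than 2 mm) (z of lamp in the frame of charger between 0.015 and 0.021 m and horizontal distance between lamp and charger below 0.006 m and value of joint any of release_left, release_right below 0.002 m).
It fails at once if a bystander (spare battery, spray can, pen cup, solder reel, flux bottle, calculator or multimeter) is moved more than 15 mm or tipped (distance of any of spare_battery, spray_can, pen_cup, solder_reel, flux_bottle, calculator, multimeter from where it was at the start of the episode above 0.015 m or angle between any of spare_battery, spray_can, pen_cup, solder_reel, flux_bottle, calculator, multimeter's own z axis and vertical above 0.25 rad).
It also fails if it takes over 61 s, if anything falls off the work surface, if the arm or the gripper's body presses on something with over 40 N, if the wrist force passes 120 N, or if a joint passes its speed limit or range.

ROBOT

A 7-joint arm with a two-finger parallel gripper is mounted at the origin on the work surface. World frame = base frame: x ahead of the robot, y to its left, z up, the work surface at z = 0. Lengths are in m, angles in rad, forces in N, time in s.
With the tool pointing down it reaches from about 0.4 to 0.85 m from the base axis. Payload 10.4 kg.
Tool frame: the origin (TCP) lies between the finger pads; the fingertips stand 8 mm ahead of it and the grasp point (between the pads) lies 11 mm behind it; z points along the fingers, x is the direction in which the jaws open and shut, and the axes are right-handed (so a half turn about z gives the same grasp; the last joint's range is limited). The gripper opens to 87 mm and grips with 3 to 60 N. Pads are 19 mm wide; open, the fingers measure 117 mm over their backs; the gripper's body (75 mm by 190 mm) begins 51 mm behind the grasp point.
Start: joints at [-0.023, 0.332, -0.065, 1.46, 0.022, 1.35, -0.088], TCP at [0.625, 0, 0.231] pointing down, gripper open.
Joint ranges: [-2.6, 2.6], [-0.5, 2.12], [-1.47, 1.34], [0.16, 2.42], [-1.27, 4.41], [0.06, 2.06], [-2.6, 2.6]. Speed limits (rad/s): [2.22, 2.22, 2.79, 2.79, 3.14, 3.14, 3.14].

INTERFACE

Orientations are given as a unit quaternion [x, y, z, w].
In Python, from bench import r, viewer gives the robot as it stands.
- The arm moves only by the tool apply_moves, never from a script. Its argument "increments" is a list of rows, each an object with "grip": the closure in counts, from 0 (fully open) to 255 (shut); "xyz": the shift along the tool's x, y, z in mm, a list of three; "rotation": the turn, a rotation vector about the tool's x, y, z in degrees, a list of three. A call has 1 to 5 rows; each row is the pose to reach, as a shift and turn from the pose measured when the call began, along the tool's axes at that moment; what a row does not reach only later rows make up. A row lasts 1/8 s, in which the tool goes at most 62.5 mm and 10.7 degrees, less where a joint would pass 70% of its speed; a pose out of reach is approached as far as the arm can. A call with a gripper value outside its range is refused whole. The fingers move at their own pace and stop on an object; "squeeze" is the grip in N (left out, the last holds). Time passes only in rows, so rows that repeat a pose let the fingers close. It gives the time, the measured TCP pose, the force and the opening at its end, in the units of the state.
- r.read_state(): the state, without advancing time (a new reading comes with each control period).
- viewer.camera(name): name is "scene" or "side" or "wrist"; returns a dict with "img" (384x512x3 uint8, blue, green, red), "range_z" (384x512 float32, m along the optical axis (not along the pixel's ray), 0 where there is no reading), "vertical_fov" (degrees; the focal length in pixels is half the picture's height over the tangent of half this angle, whatever the lens; pixels are square), "cx", "cy" (the principal point, pixels), "D" ([k1, k2, p1, p2, k3] as OpenCV has them; the pictures are not rectified), "rvec" (rotation vector, rad) and "tvec" (3), from world to camera coordinates, as OpenCV has them. Camera axes: x right, y down, z forward; pixel columns grow to the right and rows downward; lengths in m; the calibration is good to about 2 mm. A picture is of the moment at which its call begins.
- r.close_job(): hands the job in, once; it reports no verdict.
The state is a dict: "time": time; "joint_positions": joint angles; "joint_vel": joint speeds; "joint_torque": joint torques, N m; "ee_pos": TCP position; "eef_rot": TCP orientation; "ft_force": force on the tool from outside, world axes, zero at the start; "torque": the same for the moment, N m; "width": finger opening in m.
Only numpy, scipy, OpenCV 4.12 (cv2) and the standard library are available. Lean on these libraries where they do the work, as an engineer would, in place of code of your own. Each camera call takes 0.05 s, during which the arm holds its last target.

## Working session

There is one attempt and no reset: what is moved stays moved. The work goes in short steps, Python scripts to look and compute and a tool call to move; the robot and the scene stay as the last step left them, time stands still between calls to the robot, and variables do not carry over. Pictures are saved under pics/ and viewed, and the job is handed in when it is done.

Besides the shell and the picture viewer there is one more tool, called after "Request:" in YAML: its name, and indented under it one key for each argument. apply_moves: Moves the arm, as the interface text tells. Its arguments: {"type":"object","properties":{"increments":{"type":"array","items":{"type":"object","properties":{"grip":{"type":"number"},"xyz":{"type":"array","items":{"type":"number"}},"rotation":{"type":"array","items":{"type":"number"}}}}},"squeeze":{"type":"number"}},"required":["increments"]}

```bash
ls; mkdir -p pics
cat > h.py <<'E'
import numpy as np, cv2
from bench import r, viewer
from scipy.spatial.transform import Rotation as R
def cam(name):
    c=viewer.camera(name); h=c['img'].shape[0]
    f=h/2/np.tan(np.radians(c['vertical_fov'])/2)
    c['K']=np.array([[f,0,c['cx']],[0,f,c['cy']],[0,0,1]]); c['Rm']=cv2.Rodrigues(np.array(c['rvec'],float))[0]
    c['t']=np.array(c['tvec'],float).reshape(3); c['Dm']=np.array(c['D'],float)
    c['o']=-c['Rm'].T@c['t']; return c
def ray(c,uv):
    p=cv2.undistortPoints(np.array(uv,float).reshape(-1,1,2),c['K'],c['Dm']).reshape(-1,2)
    return np.c_[p,np.ones(len(p))]@c['Rm']   # z=1 dir in world
def onz(c,uv,z):
    d=ray(c,uv); return c['o']+d*((z-c['o'][2])/d[:,2])[:,None]
def cloud(c):
    h,w=c['range_z'].shape; u,v=np.meshgrid(np.arange(w),np.arange(h))
    d=ray(c,np.stack([u,v],-1).reshape(-1,2).astype(float))
    P=c['o']+d*c['range_z'].reshape(-1,1); P[c['range_z'].reshape(-1)<=0]=np.nan
    return P.reshape(h,w,3)
def proj(c,P):
    return cv2.projectPoints(np.array(P,float).reshape(-1,1,3),np.array(c['rvec'],float),c['t'],c['K'],c['Dm'])[0].reshape(-1,2)
E
python3 - <<'E'
from h import *
s=r.read_state(); print(s)
import pickle
for n in ['scene','side','wrist']:
    c=cam(n); cv2.imwrite(f'pics/{n}0.png',c['img']); print(n,c['o'],c['vertical_fov'],c['D']); pickle.dump(c,open(f'{n}0.pkl','wb'))
E
```

```text
pics
{'time': 0.0, 'joint_positions': array([-0.02260079,  0.33284093, -0.06474407,  1.46095372,  0.02159611,
        1.34988646, -0.08847638]), 'joint_vel': array([-0.00094612, -0.00089805,  0.00084799,  0.00065731,  0.00028567,
        0.00015107, -0.0005303 ]), 'joint_torque': array([-1.20520472e-04, -6.23245955e+01,  2.44190963e-02, -3.89891267e+01,
       -6.13984605e-02,  3.97891912e-02,  1.87085252e-04]), 'ee_pos': array([6.24621822e-01, 2.27453247e-05, 2.29767440e-01]), 'eef_rot': array([ 9.99999757e-01,  4.32336270e-05, -6.96037210e-04,  2.36335119e-05]), 'ft_force': array([-0.83116924, -0.34903516,  0.16611838]), 'torque': array([-0.0277515 ,  0.01174987,  0.01429531]), 'width': 0.08698228679709752}
scene [ 1.2128403  -0.76009414  0.81932924] 51.85013732591905 [0.00242865 0.         0.         0.         0.        ]
side [0.24551565 0.81352063 0.90254453] 56.46590877532623 [-0.04762612  0.          0.          0.          0.        ]
wrist [0.62569728 0.0840355  0.38458911] 61.82025342379665 [-0.09041199  0.          0.          0.          0.        ]
```

View pics/scene0.png

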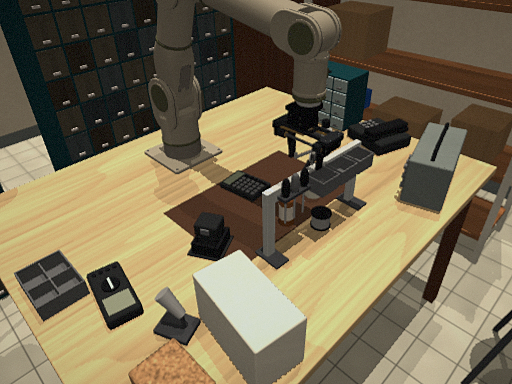

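View pics/side0.png

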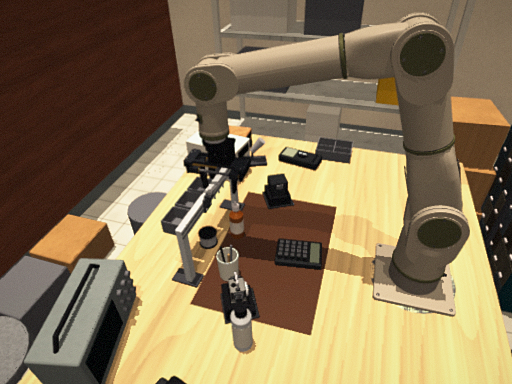

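View pics/wrist0.png

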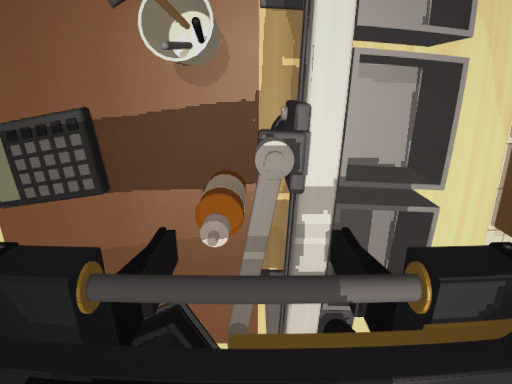

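The wrist picture shows the hook's pivot at about (274,158) and its stud near (238,328). The flux bottle is at (218,215), the pen cup at (180,25), and the rail is vertical at u≈320. In the side picture the lamp is at (238,292), between the spray can (242,330) and the pen cup (228,262).

Run:
```python
from h import *
import pickle
cs={n:pickle.load(open(f'{n}0.pkl','rb')) for n in ['scene','side','wrist']}
c=cs['side']; im=c['img'][215:365,170:320]; cv2.imwrite('pics/side_crop.png',cv2.resize(im,None,fx=4,fy=4,interpolation=cv2.INTER_CUBIC))
P=cloud(c)
for uv in [(238,292),(240,283),(242,315),(228,252),(240,300),(250,300),(232,300)]: print('side',uv,P[uv[1],uv[0]])
w=cs['wrist'];Q=cloud(w)
for uv in [(274,158),(238,328),(260,220),(250,270),(320,100),(320,200),(218,230),(305,145),(180,25),(335,100)]: print('wrist',uv,Q[uv[1],uv[0]])
s=cs['scene']; im=s['img'][80:280,180:400]; cv2.imwrite('pics/scene_crop.png',cv2.resize(im,None,fx=3,fy=3,interpolation=cv2.INTER_CUBIC))
```

```text
side (238, 292) [0.47751356 0.26668248 0.0972156 ]
side (240, 283) [0.48233341 0.23603175 0.09610129]
side (242, 315) [0.43164797 0.36196097 0.14952239]
side (228, 252) [0.56537421 0.11331374 0.06766621]
side (240, 300) [0.47321442 0.26737229 0.06354471]
side (250, 300) [0.45451738 0.2382121  0.03107297]
side (232, 300) [0.49419635 0.27407223 0.06431317]
wrist (274, 158) [0.63369864 0.0579538  0.25996796]
wrist (238, 328) [ 0.6179283  -0.02779065  0.25684206]
wrist (260, 220) [0.62846727 0.02856059 0.25310421]
wrist (250, 270) [0.62393897 0.00310877 0.25313135]
wrist (320, 100) [0.65773594 0.07933855 0.22508845]
wrist (320, 200) [0.66050551 0.02848631 0.22610723]
wrist (218, 230) [ 0.59563785 -0.02899887  0.13835063]
wrist (305, 145) [0.64899148 0.05980733 0.23990104]
wrist (180, 25) [0.54443406 0.15413567 0.0031016 ]
wrist (335, 100) [0.66476979 0.07946086 0.22629047]
```

View pics/side_crop.png

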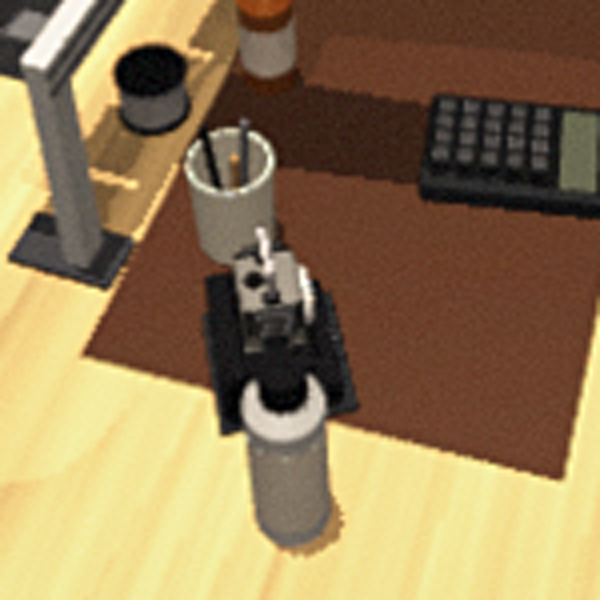

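View pics/scene_crop.png

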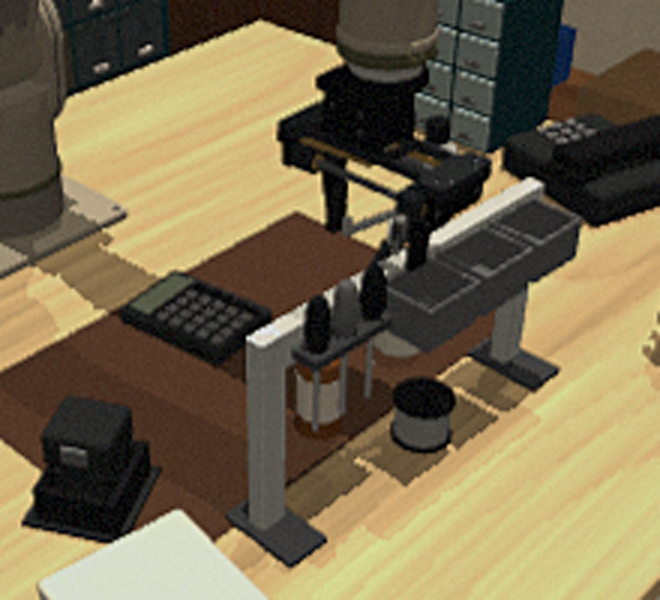

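Run:
```python
from h import *
import pickle
w=pickle.load(open('wrist0.pkl','rb'));Q=cloud(w); v,u=np.mgrid[:384,:512]
m=(abs(Q[...,2]-.226)<.004)&(v<230)&(u>295)&(u<362)
xs=[]
for y in np.arange(.02,.13,.01):
    mm=m&(abs(Q[...,1]-y)<.005); p=Q[mm]; 
    if len(p)>20: print(round(y,3),len(p),np.percentile(p[:,0],[2,50,98]).round(4), p[:,2].mean().round(4)); xs.append((y,np.percentile(p[:,0],98),np.percentile(p[:,0],2)))
xs=np.array(xs); print(np.polyfit(xs[:,0],xs[:,1],1),np.polyfit(xs[:,0],xs[:,2],1))
a=(abs(Q[...,2]-.2525)<.004)&(Q[...,0]<.645)&(v>180)&(v<275)
p=Q[a]
for y in np.arange(-.01,.05,.01):
    q=p[abs(p[:,1]-y)<.004]; print('arm',round(y,3),np.percentile(q[:,0],[3,50,97]).round(4),q[:,2].mean().round(4),len(q))
im=w['img'];cv2.imwrite('pics/w0c.png',cv2.resize(im[120:384,180:400],None,fx=2.3,fy=2.3,interpolation=cv2.INTER_CUBIC))
```

```text
0.02 635 [0.6487 0.6579 0.6675] 0.2255
0.03 637 [0.6492 0.6586 0.6679] 0.2255
0.04 577 [0.6523 0.6605 0.6684] 0.2256
0.05 592 [0.6538 0.6611 0.6689] 0.2256
0.06 628 [0.6541 0.6617 0.6695] 0.2256
0.07 696 [0.6536 0.6617 0.6701] 0.2256
0.08 875 [0.6503 0.6603 0.6703] 0.2255
0.09 910 [0.6515 0.661  0.6706] 0.2254
0.1 948 [0.6521 0.6613 0.6711] 0.2255
0.11 976 [0.6523 0.6616 0.6715] 0.2254
0.12 948 [0.6529 0.6623 0.672 ] 0.2254
[0.04489121 0.666664  ] [0.0221059  0.65033738]Traceback (most recent call last):
  File "<stdin>", line 13, in <module>
    return _quantile_unchecked(
        a, q, axis, out, overwrite_input, method, keepdims, weights)
    return _ureduce(a,
                    func=_quantile_ureduce_func,
    ...<5 lines>...
                    overwrite_input=overwrite_input,
                    method=method)
    r = func(a, **kwargs)
    result = _quantile(arr,
                       quantiles=q,
    ...<2 lines>...
                       out=out,
                       weights=wgt)
    slices_having_nans = np.isnan(arr[-1, ...])
                                  ~~~^^^^^^^^^
IndexError: index -1 is out of bounds for axis 0 with size 0
```

Request:
apply_moves:
  increments:
    - {"grip": 0,"xyz": [-1,1,-10],"rotation": [0,0,5]}
    - {"grip": 185,"xyz": [-1,1,-10],"rotation": [0,0,10]}
    - {"grip": 185,"xyz": [-1,1,-10],"rotation": [0,0,10]}
    - {"grip": 185,"xyz": [-1,1,-10],"rotation": [0,0,10]}
    - {"grip": 185,"xyz": [-1,1,-10],"rotation": [0,0,10]}
  squeeze: 10

```text
time: 0.78
ee_pos: [0.6237, -0.001, 0.2398]
eef_rot: [0.996, -0.087, -0.001, 0.0]
ft_force: [0.2, -0.5, 0.1]
width: 0.0551
```

Request:
apply_moves:
  increments:
    - {"grip": 185,"xyz": [-5,0,0],"rotation": [0,0,5]}
    - {"grip": 185,"xyz": [-10.4,-0.9,0],"rotation": [0,0,10]}
    - {"grip": 185,"xyz": [-20.5,-3.6,0],"rotation": [0,0,20]}
    - {"grip": 185,"xyz": [-30,-8,0],"rotation": [0,0,30]}
    - {"grip": 185,"xyz": [-38.6,-14,0],"rotation": [0,0,40]}

```text
time: 1.4
ee_pos: [0.5878, 0.0189, 0.2398]
eef_rot: [0.905, -0.425, -0.0, 0.001]
ft_force: [1.5, -0.6, -0.4]
width: 0.0243
```

Request:
apply_moves:
  increments:
    - {"grip": 185,"xyz": [-10.4,-0.9,0],"rotation": [0,0,10]}
    - {"grip": 185,"xyz": [-20.5,-3.6,0],"rotation": [0,0,20]}
    - {"grip": 185,"xyz": [-30,-8,0],"rotation": [0,0,30]}
    - {"grip": 185,"xyz": [-38.6,-14,0],"rotation": [0,0,40]}
    - {"grip": 185,"xyz": [-38.6,-14,0],"rotation": [0,0,40]}

```text
time: 2.02
ee_pos: [0.5738, 0.0583, 0.2397]
eef_rot: [-0.707, 0.708, 0.0, -0.001]
ft_force: [-0.1, -0.1, -0.1]
width: 0.0238
```

Run:
```python
from h import *
s=r.read_state(); print(s['time'],s['ee_pos'],s['ft_force'],s['width'],s['joint_positions'],R.from_quat(s['eef_rot']).as_matrix().round(3))
w=cam('wrist'); cv2.imwrite('pics/w1.png',w['img'])
```

```text
2.025 [0.57382538 0.05829507 0.23972238] [-0.14170613 -0.11426374 -0.13630816] 0.02377087470953127 [-0.24040412  0.21955647  0.07014967  1.58404227 -0.01537001  1.33993546
 -1.74080186] [[-0.002 -1.    -0.001]
 [-1.     0.002 -0.001]
 [ 0.001  0.001 -1.   ]]
```

View pics/w1.png

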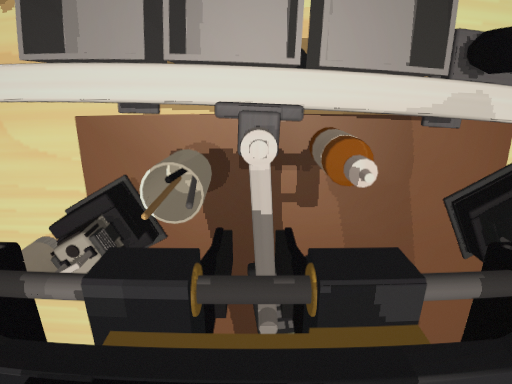

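The arm now lies between the fingers, running from the pivot at (260,148) to the stud at (268,322). It is nearly perpendicular to the rail, so I'll push it on to its stop, gently.

Request:
apply_moves:
  increments:
    - {"grip": 185,"xyz": [-4,0,0],"rotation": [0,0,2]}
    - {"grip": 185,"xyz": [-7,0,0],"rotation": [0,0,3]}
    - {"grip": 185,"xyz": [-9,0,0],"rotation": [0,0,3]}
    - {"grip": 185,"xyz": [-9,0,0],"rotation": [0,0,3]}

```text
time: 2.58
ee_pos: [0.5739, 0.0657, 0.2397]
eef_rot: [-0.688, 0.725, -0.0, -0.001]
ft_force: [-1.8, -3.9, 1.8]
width: 0.0239
```

Run:
```python
from h import *
s=r.read_state(); print(s['time'],s['ee_pos'],s['ft_force'],s['width'])
w=cam('wrist'); cv2.imwrite('pics/w2.png',w['img']); Q=cloud(w)
v,u=np.mgrid[:384,:512]
a=(abs(Q[...,2]-.2525)<.004)&(v>165)&(v<265)&(u>235)&(u<285)
p=Q[a]; print(len(p),p[:,2].mean())
for x in np.arange(.57,.63,.01):
    q=p[abs(p[:,0]-x)<.004]
    if len(q)>5: print(x.round(3),np.percentile(q[:,1],[3,50,97]).round(4),len(q))
```

```text
2.575 [0.57385364 0.06566282 0.23967811] [-1.76469618 -3.89106915  1.8369287 ] 0.02385527063469218
2119 0.2530127682825453
0.58 [0.0511 0.0575 0.0634] 344
0.59 [0.0537 0.0583 0.063 ] 307
0.6 [0.053  0.0578 0.0625] 328
0.61 [0.0527 0.0574 0.062 ] 347
0.62 [0.0524 0.057  0.0616] 362
```

View pics/w2.png

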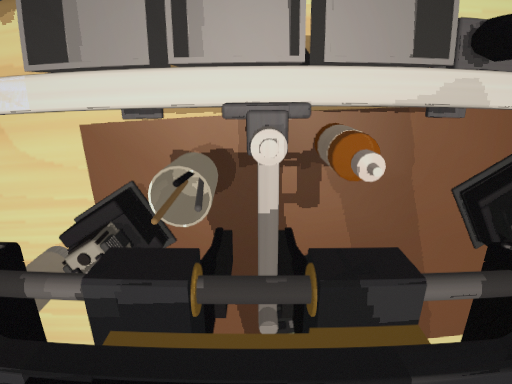

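The hook is now square to the rail at its stop: pivot at (269,148), stud at (268,320), measured slope 0.043 against the rail's 0.045. Next I back off, raise the tool and look at the lamp.

Request:
apply_moves:
  increments:
    - {"grip": 185,"xyz": [7,0,0],"rotation": [0,0,0]}
    - {"grip": 185,"xyz": [7,0,-40],"rotation": [0,0,0]}
    - {"grip": 185,"xyz": [7,0,-85],"rotation": [0,0,0]}
    - {"grip": 185,"xyz": [7,0,-85],"rotation": [0,0,0]}

```text
time: 3.12
ee_pos: [0.575, 0.0592, 0.3286]
eef_rot: [-0.689, 0.725, -0.002, 0.002]
ft_force: [-0.5, -0.8, -0.2]
width: 0.0245
```

Request:
apply_moves:
  increments:
    - {"grip": 0,"xyz": [-30,40,0],"rotation": [0,0,-9]}
    - {"grip": 0,"xyz": [-65,85,0],"rotation": [0,0,-19]}
    - {"grip": 0,"xyz": [-100,125,0],"rotation": [0,0,-28]}
    - {"grip": 0,"xyz": [-133,161,0],"rotation": [0,0,-33]}
    - {"grip": 0,"xyz": [-133,161,0],"rotation": [0,0,-33]}

```text
time: 3.75
ee_pos: [0.4186, 0.2034, 0.3275]
eef_rot: [0.868, -0.496, 0.002, -0.002]
ft_force: [0.9, -0.3, -0.9]
width: 0.0661
```

Run:
```python
from h import *
import pickle
s=r.read_state(); print(s['time'],s['ee_pos'],s['ft_force'],s['width'])
for n in ['wrist','side']:
    c=cam(n); cv2.imwrite(f'pics/{n}3.png',c['img']); pickle.dump(c,open(n+'3.pkl','wb'))
```

```text
3.75 [0.41857449 0.20339998 0.32752555] [ 0.91191993 -0.30786968 -0.93200547] 0.06610250812308027
```

View pics/wrist3.png

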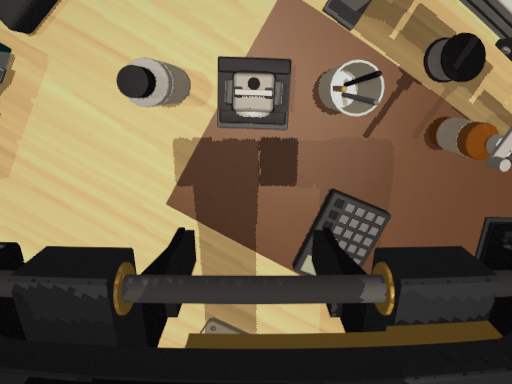

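View pics/side3.png

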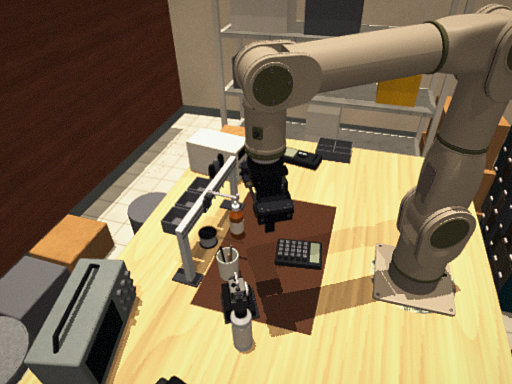

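The wrist picture shows the lamp and dock at (254,93), lens toward the image bottom, almost aligned with the tool. The spray can cap is at (136,82) and the cup at (355,85).

Run:
```python
from h import *
import pickle
w=pickle.load(open('wrist3.pkl','rb'));Q=cloud(w); v,u=np.mgrid[:384,:512]
cv2.imwrite('pics/w3c.png',cv2.resize(w['img'][40:140,110:400],None,fx=2.7,fy=2.7,interpolation=cv2.INTER_CUBIC))
cv2.imwrite('pics/w3l.png',cv2.resize(w['img'][45:140,205:305],None,fx=6,fy=6,interpolation=cv2.INTER_CUBIC))
M=R.from_quat(r.read_state()['eef_rot']).as_matrix(); print(M.round(3))
def reg(name,u0,u1,v0,v1,z0,z1):
    m=(u>=u0)&(u<=u1)&(v>=v0)&(v<=v1)&(Q[...,2]>z0)&(Q[...,2]<z1); p=Q[m]
    if len(p)<10: print(name,len(p));return
    uv=np.c_[u[m],v[m]]
    c,sz,an=cv2.minAreaRect((p[:,:2]*1000).astype(np.float32)); print(name,len(p),'mean',p.mean(0).round(4),'rect',np.round(c,1),np.round(sz,1),round(an,2))
reg('dockbase',205,305,40,145,.002,.012)
reg('cheeks',205,305,40,145,.05,.064)
reg('housing',205,305,40,145,.092,.106)
reg('bail',205,305,40,145,.122,.140)
reg('can',105,200,40,115,.15,.18)
reg('canshould',105,200,40,115,.10,.15)
reg('cup',310,395,50,125,.08,.095)
reg('pens',310,395,50,125,.097,.13)
```

```text
[[ 0.501 -0.866  0.005]
 [-0.866 -0.501  0.   ]
 [ 0.002 -0.004 -1.   ]]
dockbase 1428 mean [0.4859 0.2218 0.0037] rect [489.1 241.5] [148.5 150.3] 30.55
cheeks 1841 mean [0.5069 0.2549 0.0584] rect [498.9 249.7] [66.7 92.9] 28.35
housing 1920 mean [0.4901 0.2451 0.1   ] rect [489.  244.2] [52.4 65.8] 28.96
bail 227 mean [0.4905 0.2453 0.1314] rect [490.4 245.4] [ 6.1 40.3] 27.59
can 969 mean [0.4424 0.3495 0.1648] rect [441.5 351. ] [29.9 31. ] 28.16
canshould 1276 mean [0.4471 0.3398 0.13  ] rect [443.1 347.1] [51.6 44.1] 24.41
cup 652 mean [0.5593 0.1409 0.0871] rect [558.4 141.2] [63.9 65.8] 31.66
pens 161 mean [0.5609 0.1392 0.1099] rect [555.8 145.2] [36.4 45.6] 32.09
```

View pics/w3l.png

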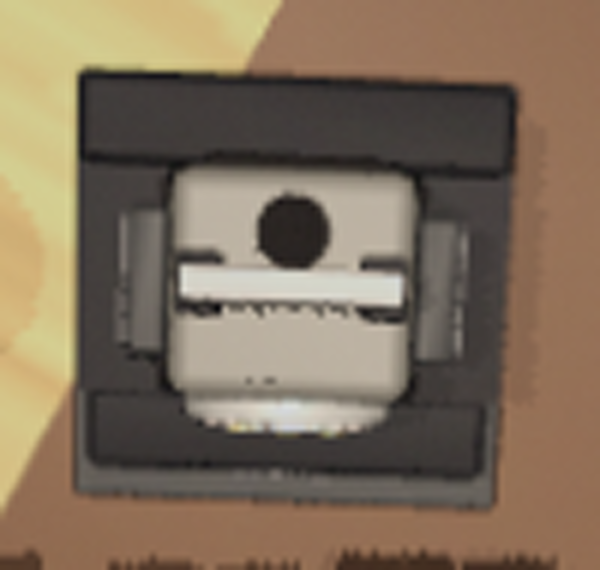

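Run:
```python
from h import *
import pickle
w=pickle.load(open('wrist3.pkl','rb'));Q=cloud(w); v,u=np.mgrid[:384,:512]
s=pickle.load(open('side3.pkl','rb'));S=cloud(s)
ex=np.array([np.cos(np.radians(28)),np.sin(np.radians(28))]);ey=np.array([-ex[1],ex[0]]); L=np.array([.4904,.2452])
for C,n in((Q,'wrist'),(S,'side')):
    d=C[...,:2]-np.array([.442,.351]); m=(np.hypot(d[...,0],d[...,1])<.032)&(C[...,2]>.09); p=C[m]
    rel=(p[:,:2]-L); ly=rel@ey; lx=rel@ex
    for z in np.arange(.1,.17,.01):
        q=abs(p[:,2]-z)<.005
        if q.sum()>8: print(n,round(z,2),q.sum(),'minY',np.percentile(ly[q],3).round(4),'maxY',np.percentile(ly[q],97).round(4),'x',np.percentile(lx[q],[3,97]).round(4))
# bail & lamp from side0
s0=pickle.load(open('side0.pkl','rb'));S0=cloud(s0)
for nm,C in (('side0',S0),('side3',S)):
    d=C[...,:2]-L; m=(np.hypot(d[...,0],d[...,1])<.05)&(C[...,2]>.108); p=C[m]; print(nm,len(p),p.mean(0),p[:,2].max())
    m=(np.hypot(d[...,0],d[...,1])<.05)&(abs(C[...,2]-.1)<.004); p=C[m]; 
    if len(p): rel=p[:,:2]-L; print(len(p),'housing lx',np.percentile(rel@ex,[3,97]),'ly',np.percentile(rel@ey,[3,97]))
print('bail proj in side', proj(s0,[[*L,.131],[*(L+ey*.017),.131],[*(L-ey*.017),.131],[*(L+ey*.017),.1],[*(L-ey*.017),.1]]))
# bottle
w0=pickle.load(open('wrist3.pkl','rb'))
d=Q[...,:2]-np.array([.595,-.03]); m=(np.hypot(d[...,0],d[...,1])<.06)&(Q[...,2]>.1)&(v<200); p=Q[m]; print(len(p),p.mean(0),p[:,2].max(), cv2.minAreaRect((p[:,:2]*1000).astype(np.float32)))
cv2.imwrite('pics/side3c.png',cv2.resize(s['img'][250:360,190:290],None,fx=5,fy=5,interpolation=cv2.INTER_CUBIC))
```

```text
wrist 0.1 91 minY 0.0906 maxY 0.1065 x [-0.0172  0.0289]
wrist 0.11 113 minY 0.0907 maxY 0.1066 x [-0.0179  0.0291]
wrist 0.12 98 minY 0.0909 maxY 0.1054 x [-0.0162  0.0284]
wrist 0.13 618 minY 0.0917 maxY 0.1294 x [-0.0174  0.0302]
wrist 0.14 359 minY 0.0973 maxY 0.1221 x [-0.012   0.0249]
wrist 0.15 87 minY 0.101 maxY 0.1106 x [-0.0074  0.0202]
wrist 0.16 183 minY 0.1011 maxY 0.1279 x [-0.0073  0.0205]
wrist 0.17 742 minY 0.103 maxY 0.1299 x [-0.0065  0.0196]
side 0.1 44 minY 0.1233 maxY 0.1424 x [-0.0174  0.0308]
side 0.11 52 minY 0.1214 maxY 0.1424 x [-0.019   0.0308]
side 0.12 46 minY 0.1185 maxY 0.1417 x [-0.0159  0.0314]
side 0.13 142 minY 0.1048 maxY 0.1412 x [-0.0166  0.0299]
side 0.14 49 minY 0.1156 maxY 0.1353 x [-0.0111  0.0233]
side 0.15 34 minY 0.1213 maxY 0.1329 x [-0.0083  0.0209]
side 0.16 124 minY 0.1044 maxY 0.1319 x [-0.0074  0.0191]
side 0.17 19 minY 0.1047 maxY 0.1291 x [-0.007   0.0193]
side0 39 [0.48827342 0.24887061 0.12590383] 0.13238434011334954
228 housing lx [-0.02013335  0.01942159] ly [-0.0287756   0.03060421]
side3 596 [0.45628878 0.22522633 0.58012634] 0.7012237962076143
217 housing lx [-0.01948398  0.0192857 ] ly [-0.02757209  0.03092633]
bail proj in side [[235.46901419 276.8718109 ]
 [236.4213035  281.87913315]
 [234.54231011 271.99536212]
 [237.02198342 289.04873676]
 [235.16338667 279.17880524]]
728 [ 0.58920001 -0.0251186   0.11251017] 0.1509257932708531 ((590.8197021484375, -28.338613510131836), (40.885467529296875, 34.908905029296875), 8.980936050415039)
```

View pics/side3c.png

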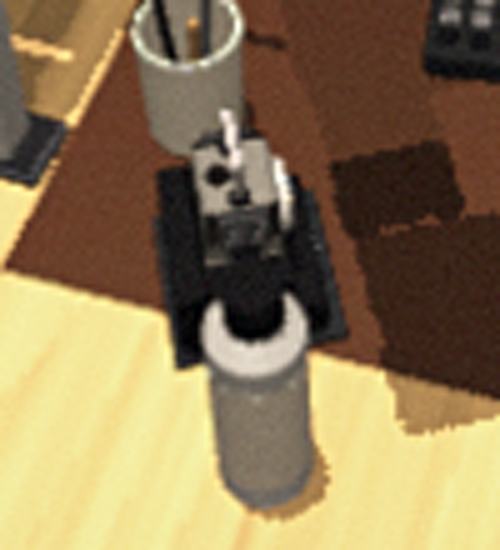

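Request:
apply_moves:
  increments:
    - {"grip": 0,"xyz": [0,-40,20],"rotation": [0,0,2]}
    - {"grip": 0,"xyz": [-1,-83,60],"rotation": [0,0,2]}
    - {"grip": 0,"xyz": [-1,-83,110],"rotation": [0,0,2]}
    - {"grip": 0,"xyz": [-1,-83,127],"rotation": [0,0,2]}
    - {"grip": 0,"xyz": [-1,-83,127],"rotation": [0,0,2]}

```text
time: 4.47
ee_pos: [0.4931, 0.2417, 0.2005]
eef_rot: [0.857, -0.515, 0.002, -0.001]
ft_force: [0.1, -0.5, 0.8]
width: 0.0874
```

Run:
```python
from h import *
import pickle
s=r.read_state(); print(s['time'],s['ee_pos'],s['ft_force'],s['width'],s['joint_positions'].round(2)); print(R.from_quat(s['eef_rot']).as_matrix().round(4))
M=R.from_quat(s['eef_rot']).as_matrix(); print('to lamp, tool axes mm',(M.T@(np.array([.4902,.2457,.085])-s['ee_pos'])*1000).round(1), 'ang tool x',np.degrees(np.arctan2(M[1,0],M[0,0])))
for n in ['wrist','side']:
    c=cam(n); cv2.imwrite(f'pics/{n}4.png',c['img']); pickle.dump(c,open(n+'4.pkl','wb'))
c=cam('side');cv2.imwrite('pics/side4c.png',cv2.resize(c['img'][160:360,150:330],None,fx=3,fy=3,interpolation=cv2.INTER_CUBIC))
```

```text
4.475 [0.49312894 0.24165192 0.20048104] [ 0.14123084 -0.45837011  0.83008226] 0.08740313747063591 [-0.43  0.19 -0.12  1.7   0.03  1.25 -1.64]
[[ 4.688e-01 -8.833e-01  3.600e-03]
 [-8.833e-01 -4.688e-01 -8.000e-04]
 [ 2.300e-03 -2.800e-03 -1.000e+00]]
to lamp, tool axes mm [ -5.2   1.  115.5] ang tool x -62.04097082565726
```

View pics/wrist4.png

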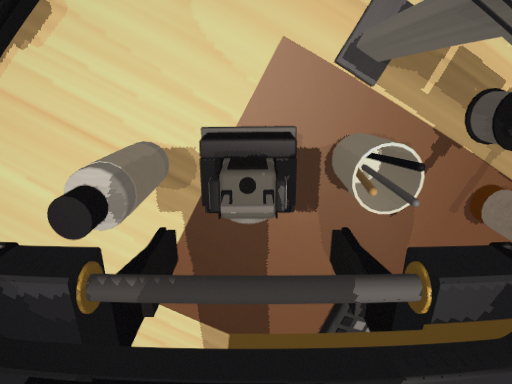

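View pics/side4c.png

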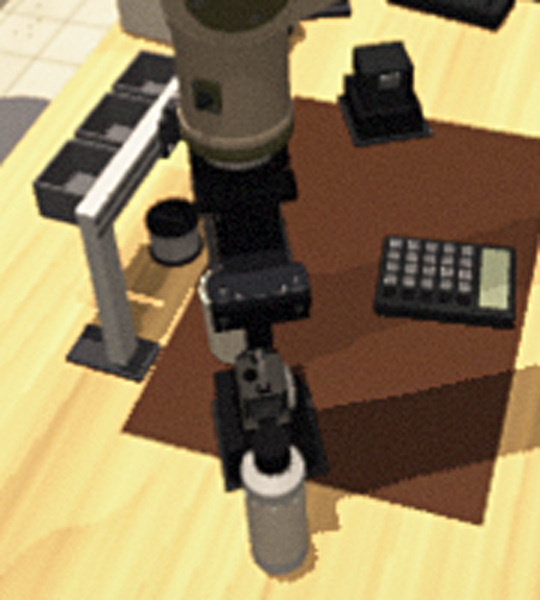

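The lamp sits at u≈248 in the wrist picture against the finger middle at ≈255, so the tool is about 5 mm off along the jaw axis. I'll measure the bail again from this second position.

Run:
```python
from h import *
import pickle
w=pickle.load(open('wrist4.pkl','rb'));Q=cloud(w); v,u=np.mgrid[:384,:512]
s=r.read_state();M=R.from_quat(s['eef_rot']).as_matrix()
T=(Q-s['ee_pos'])@M
for nm,z0,z1 in (('bail',.124,.137),('housing',.094,.104),('cheeks',.054,.062)):
    m=(u>190)&(u<305)&(v>115)&(v<240)&(Q[...,2]>z0)&(Q[...,2]<z1);p=Q[m];t=T[m]
    print(nm,len(p),p.mean(0).round(4),cv2.minAreaRect((p[:,:2]*1000).astype(np.float32)),'tool x',np.percentile(t[:,0],[2,98]).round(4),'y',np.percentile(t[:,1],[2,98]).round(4))
d=np.linalg.norm(Q[...,:2]-np.array([.442,.351]),axis=-1);m=(d<.04)&(Q[...,2]>.15);t=T[m];print('can cap tool x',np.percentile(t[:,0],[1,99]),'y',np.percentile(t[:,1],[1,99]))
```

```text
bail 493 [0.491  0.2459 0.1309] ((490.6944580078125, 245.70541381835938), (6.500423908233643, 39.98681640625), 28.344146728515625) tool x [-0.0234  0.0148] y [-0.0008  0.0051]
housing 2950 [0.4943 0.2474 0.0998] ((489.789306640625, 245.1461181640625), (50.90202713012695, 65.68051147460938), 28.57715606689453) tool x [-0.0352  0.0267] y [-0.0208  0.026 ]
cheeks 3191 [0.5113 0.2558 0.0582] ((499.0733642578125, 250.16595458984375), (66.1890869140625, 92.39077758789062), 28.655406951904297) tool x [-0.0494  0.0407] y [-0.0393  0.0221]
can cap tool x [-0.13464344 -0.10482574] y [-0.01986743  0.00997044]
```

Request:
apply_moves:
  increments:
    - {"grip": 0,"xyz": [-4.5,1.5,10],"rotation": [0,0,-0.4]}
    - {"grip": 0,"xyz": [-4.5,1.5,40],"rotation": [0,0,-0.4]}
    - {"grip": 0,"xyz": [-4.5,1.5,65],"rotation": [0,0,-0.4]}
    - {"grip": 0,"xyz": [-4.5,1.5,70],"rotation": [0,0,-0.4]}

```text
time: 5.12
ee_pos: [0.4903, 0.2461, 0.132]
eef_rot: [0.859, -0.512, 0.002, -0.002]
ft_force: [0.3, 0.6, -0.4]
width: 0.0872
```

Run:
```python
from h import *
s=r.read_state(); M=R.from_quat(s['eef_rot']).as_matrix(); print(s['time'],s['ee_pos'],s['ft_force'],'to lamp, tool axes mm',(M.T@(np.array([.4907,.2457,.085])-s['ee_pos'])*1000).round(1), 'ang tool x',np.degrees(np.arctan2(M[1,0],M[0,0])),M[2].round(4))
c=cam('wrist'); cv2.imwrite(f'pics/w5.png',c['img'])
```

```text
5.125 [0.49028436 0.2460967  0.13195519] [ 0.26868973  0.63600638 -0.36720877] to lamp, tool axes mm [ 0.4  0.1 47. ] ang tool x -61.55781722534488 [ 0.0022 -0.0059 -1.    ]
```

View pics/w5.png

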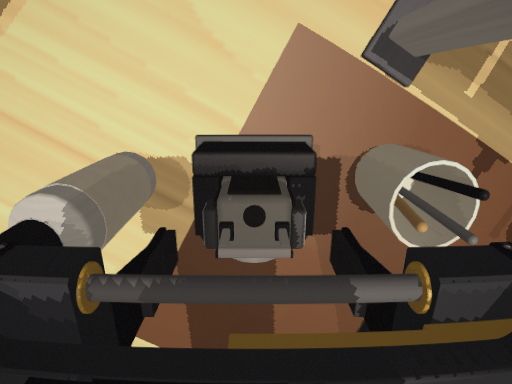

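The lamp is centred between the fingers, with its buttons at u≈208 and 302 and its middle at 255. I descend the rest.

Request:
apply_moves:
  increments:
    - {"grip": 0,"xyz": [0.4,0,10],"rotation": [0.2,0,0]}
    - {"grip": 0,"xyz": [0.4,0,20],"rotation": [0.2,0,0]}
    - {"grip": 0,"xyz": [0.4,0,30],"rotation": [0.2,0,0]}
    - {"grip": 0,"xyz": [0.4,0,30],"rotation": [0.2,0,0]}

```text
time: 5.68
ee_pos: [0.4905, 0.2456, 0.1015]
eef_rot: [0.859, -0.512, 0.003, -0.003]
ft_force: [-0.5, 1.1, -0.4]
width: 0.087
```

Request:
apply_moves:
  increments:
    - {"grip": 0,"xyz": [0,0,6],"rotation": [0,0,0]}
    - {"grip": 0,"xyz": [0,0,12],"rotation": [0,0,0]}
    - {"grip": 0,"xyz": [0,0,17],"rotation": [0,0,0]}
    - {"grip": 0,"xyz": [0,0,17],"rotation": [0,0,0]}

```text
time: 6.18
ee_pos: [0.4905, 0.2456, 0.084]
eef_rot: [0.859, -0.512, 0.003, -0.003]
ft_force: [-0.3, 0.5, 0.6]
width: 0.0872
```

Run:
```python
from h import *
s=r.read_state(); M=R.from_quat(s['eef_rot']).as_matrix(); print(s['time'],s['ee_pos'],s['ft_force'],'to lamp, tool axes mm',(M.T@(np.array([.4907,.2457,.085])-s['ee_pos'])*1000).round(1), 'ang tool x',np.degrees(np.arctan2(M[1,0],M[0,0])),M[2].round(4))
c=cam('wrist'); cv2.imwrite(f'pics/w6.png',c['img'])
c=cam('side');cv2.imwrite('pics/side6.png',cv2.resize(c['img'][160:360,150:330],None,fx=3,fy=3,interpolation=cv2.INTER_CUBIC))
```

```text
6.175 [0.49046747 0.24555797 0.08398823] [-0.28722499  0.54502627  0.57979182] to lamp, tool axes mm [-0.  -0.3 -1. ] ang tool x -61.56430239069268 [ 0.0022 -0.0078 -1.    ]
```

View pics/w6.png

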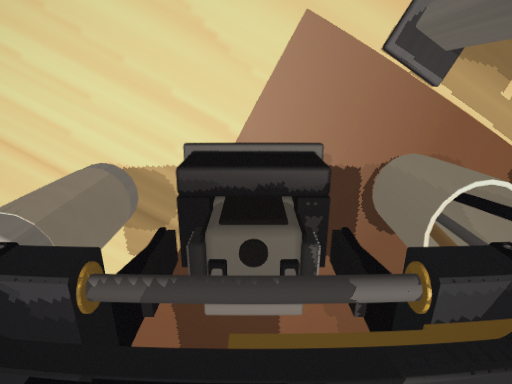

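View pics/side6.png

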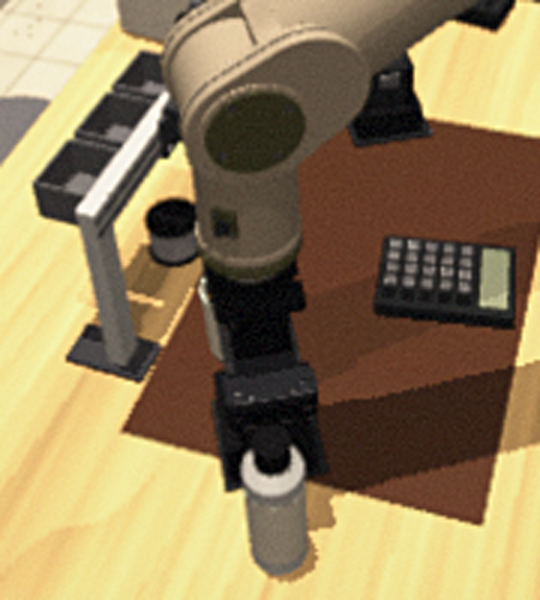

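There is no contact, and the spray can and cup are clear on both sides. I close on the buttons.

Request:
apply_moves:
  increments:
    - {"grip": 120,"xyz": [0,0,0],"rotation": [-0.4,0,0]}
    - {"grip": 255,"xyz": [0,0,0],"rotation": [-0.4,0,0]}
    - {"grip": 255,"xyz": [0,0,0],"rotation": [-0.4,0,0]}
    - {"grip": 255,"xyz": [0,0,0],"rotation": [-0.4,0,0]}
    - {"grip": 255,"xyz": [0,0,0],"rotation": [-0.4,0,0]}
  squeeze: 35

```text
time: 6.9
ee_pos: [0.4909, 0.246, 0.0851]
eef_rot: [0.859, -0.512, 0.001, -0.0]
ft_force: [-2.5, -0.4, 3.4]
width: 0.0479
```

Request:
apply_moves:
  increments:
    - {"grip": 255,"xyz": [0,0,0],"rotation": [0,0,0]}
    - {"grip": 255,"xyz": [0,0,0],"rotation": [0,0,0]}
    - {"grip": 255,"xyz": [0,0,0],"rotation": [0,0,0]}

```text
time: 7.28
ee_pos: [0.4908, 0.246, 0.0851]
eef_rot: [0.859, -0.512, 0.001, -0.0]
ft_force: [-1.4, -1.0, 2.9]
width: 0.0484
```

Run:
```python
from h import *
s=r.read_state(); print(s)
c=cam('wrist'); cv2.imwrite(f'pics/w7.png',c['img'])
```

```text
{'time': 7.275, 'joint_positions': array([-0.43973861,  0.29930286, -0.12631986,  1.82616876,  0.04629065,
        1.01688143, -1.65913937]), 'joint_vel': array([ 5.82179775e-04,  1.20441926e-03, -3.42974275e-04,  5.13323344e-04,
        7.17615660e-06, -3.77693750e-04, -5.22842682e-04]), 'joint_torque': array([ 2.13136305e-01, -5.41164029e+01, -3.84515421e-01, -3.40201628e+01,
        1.37176579e-01, -5.90862315e-01,  1.20954477e-02]), 'ee_pos': array([0.49084016, 0.24595161, 0.085143  ]), 'eef_rot': array([ 8.59155765e-01, -5.11712015e-01,  1.43091099e-03, -3.70759770e-04]), 'ft_force': array([-1.39766576, -1.03190928,  2.91513959]), 'torque': array([-0.16878911,  0.41241721, -0.02913116]), 'width': 0.04844370947985761}
```

View pics/w7.png

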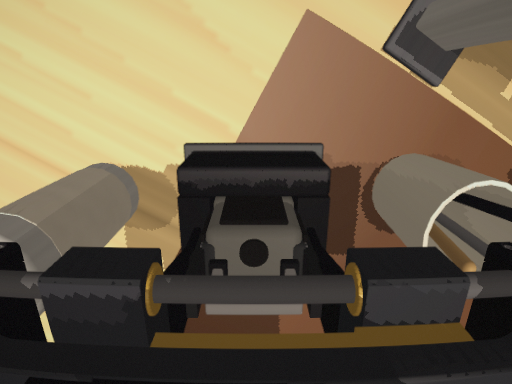

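The width reads 48.4 mm, less than the nominal 52, so the buttons are home with a little compliance. A 3 mm trial lift will show by the force whether the catches are free.

Request:
apply_moves:
  increments:
    - {"grip": 255,"xyz": [0,0,-1],"rotation": [0,0,0]}
    - {"grip": 255,"xyz": [0,0,-2],"rotation": [0,0,0]}
    - {"grip": 255,"xyz": [0,0,-3],"rotation": [0,0,0]}
    - {"grip": 255,"xyz": [0,0,-3],"rotation": [0,0,0]}

```text
time: 7.82
ee_pos: [0.4908, 0.2459, 0.0881]
eef_rot: [0.859, -0.512, 0.001, -0.0]
ft_force: [0.2, 0.1, -2.9]
width: 0.0486
```

Run:
```python
from h import *
s=r.read_state(); print({k:s[k] for k in('time','ee_pos','ft_force','width','torque')})
c=cam('wrist'); cv2.imwrite(f'pics/w8.png',c['img'])
```

```text
{'time': 7.825, 'ee_pos': array([0.49083181, 0.24593313, 0.08809187]), 'ft_force': array([ 0.24032037,  0.08378813, -2.91247212]), 'width': 0.04856151058055293, 'torque': array([0.01646403, 0.06800302, 0.02788168])}
```

View pics/w8.png

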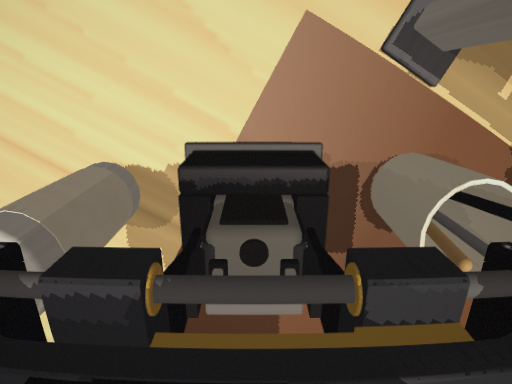

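The force went to −2.9 N, which is just the lamp's weight, and the lamp rose with the gripper. The catches are free, so I lift straight up.

Request:
apply_moves:
  increments:
    - {"grip": 255,"xyz": [0,0,-8],"rotation": [0,0,0]}
    - {"grip": 255,"xyz": [0,0,-18],"rotation": [0,0,0]}
    - {"grip": 255,"xyz": [0,0,-32],"rotation": [0,0,0]}
    - {"grip": 255,"xyz": [0,0,-48],"rotation": [0,0,0]}
    - {"grip": 255,"xyz": [0,0,-60],"rotation": [0,0,0]}

```text
time: 8.5
ee_pos: [0.491, 0.2462, 0.1497]
eef_rot: [0.859, -0.512, 0.002, -0.001]
ft_force: [-0.1, 0.0, -3.1]
width: 0.048
```

Request:
apply_moves:
  increments:
    - {"grip": 255,"xyz": [0,0,-20],"rotation": [0,0,0]}
    - {"grip": 255,"xyz": [0,0,-45],"rotation": [0,0,0]}
    - {"grip": 255,"xyz": [0,0,-75],"rotation": [0,0,0]}
    - {"grip": 255,"xyz": [0,0,-90],"rotation": [0,0,0]}
    - {"grip": 255,"xyz": [0,0,-90],"rotation": [0,0,0]}

```text
time: 9.12
ee_pos: [0.491, 0.2465, 0.2405]
eef_rot: [0.859, -0.512, 0.002, -0.002]
ft_force: [0.5, 0.4, -3.4]
width: 0.0483
```

Run:
```python
from h import *
s=r.read_state(); print({k:s[k] for k in('time','ee_pos','ft_force','width','torque','joint_positions')})
M=R.from_quat(s['eef_rot']).as_matrix(); print(M.round(4))
c=cam('wrist'); cv2.imwrite(f'pics/w9.png',c['img'])
tgt=np.array([.500,.0622,s['ee_pos'][2]]); print((M.T@(tgt-s['ee_pos'])*1000).round(1))
c=cam('side');cv2.imwrite('pics/side9.png',cv2.resize(c['img'][100:360,130:330],None,fx=2.3,fy=2.3,interpolation=cv2.INTER_CUBIC))
```

```text
{'time': 9.125, 'ee_pos': array([0.49097776, 0.24645377, 0.24053571]), 'ft_force': array([ 0.47869023,  0.3839128 , -3.41434076]), 'width': 0.04829208450901443, 'torque': array([-0.03419283,  0.14200078, -0.0334284 ]), 'joint_positions': array([-0.4376673 ,  0.16184251, -0.12559785,  1.64936211,  0.02324749,
        1.32674215, -1.6415555 ])}
[[ 4.763e-01 -8.793e-01  5.500e-03]
 [-8.793e-01 -4.763e-01  6.000e-04]
 [ 2.000e-03 -5.100e-03 -1.000e+00]]
[ 1.663e+02  7.980e+01 -1.000e-01]
```

View pics/w9.png

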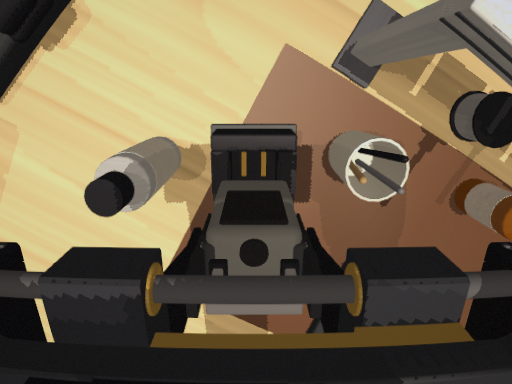

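View pics/side9.png

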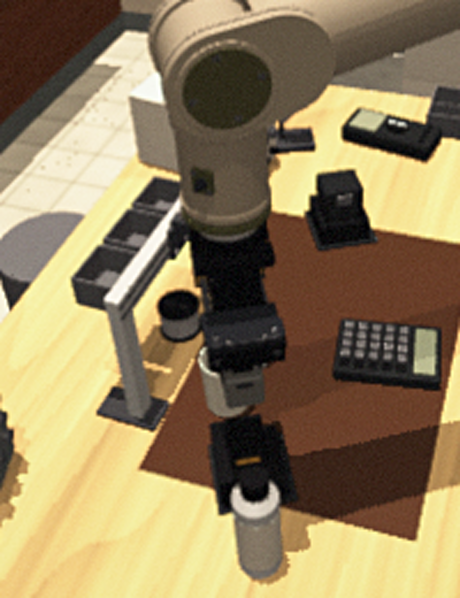

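The lamp is out: the dock's gold contacts are visible at (255,163) and the bystanders are unmoved. Next I carry it to in front of the hook and turn it to face the rail.

Request:
apply_moves:
  increments:
    - {"grip": 255,"xyz": [20,12,0],"rotation": [0,0,5]}
    - {"grip": 255,"xyz": [55,34,0],"rotation": [0,0,12]}
    - {"grip": 255,"xyz": [95,58,0],"rotation": [0,0,20]}
    - {"grip": 255,"xyz": [135,83,0],"rotation": [0,0,27]}
    - {"grip": 255,"xyz": [156,97,0],"rotation": [0,0,31]}

```text
time: 9.85
ee_pos: [0.4785, 0.0599, 0.2377]
eef_rot: [-0.689, 0.725, -0.001, -0.0]
ft_force: [0.5, 0.9, -4.2]
width: 0.0484
```

Request:
apply_moves:
  increments:
    - {"grip": 255,"xyz": [0,0,0],"rotation": [0,0,0]}
    - {"grip": 255,"xyz": [0,0,0],"rotation": [0,0,0]}

```text
time: 10.1
ee_pos: [0.4783, 0.0608, 0.2371]
eef_rot: [-0.69, 0.724, -0.001, -0.001]
ft_force: [-0.8, 0.3, -3.2]
width: 0.0482
```

Run:
```python
from h import *
import pickle
s=r.read_state(); print({k:s[k] for k in('time','ee_pos','ft_force','width','joint_positions')})
M=R.from_quat(s['eef_rot']).as_matrix(); print(M.round(4), np.degrees(np.arctan2(M[1,0],M[0,0])))
c=cam('wrist'); cv2.imwrite(f'pics/w10.png',c['img']);pickle.dump(c,open('wrist10.pkl','wb'))
Q=cloud(c); v,u=np.mgrid[:384,:512]
np.save('Q10.npy',Q)
b=(np.hypot(Q[...,0]-.544,Q[...,1]-.06)<.012)&(Q[...,2]>.255); p=Q[b]; print('stud top',len(p),p.mean(0) if len(p) else '',p[:,2].max() if len(p) else '')
a=(abs(Q[...,2]-.2525)<.004)&(Q[...,0]>.555)&(Q[...,0]<.625)&(abs(Q[...,1]-.058)<.02);p=Q[a];print(len(p),p[:,2].mean())
for x in np.arange(.56,.63,.01):
    q=p[abs(p[:,0]-x)<.004]
    if len(q)>5: print(x.round(3),np.percentile(q[:,1],[3,50,97]).round(4),len(q))
for n in('side','scene'):
    c=cam(n); pickle.dump(c,open(n+'10.pkl','wb'))
    cv2.imwrite(f'pics/{n}10.png',cv2.resize(c['img'][80:280,150:380] ,None,fx=3,fy=3,interpolation=cv2.INTER_CUBIC))
```

```text
{'time': 10.1, 'ee_pos': array([0.47828467, 0.06082881, 0.23707716]), 'ft_force': array([-0.8008102 ,  0.30958362, -3.19737533]), 'width': 0.04816651697906891, 'joint_positions': array([-2.61310027e-01,  1.24790232e-02,  3.92742793e-02,  1.81799969e+00,
        1.04755567e-03,  1.31141599e+00, -1.84159431e+00])}
[[-4.850e-02 -9.988e-01  0.000e+00]
 [-9.988e-01  4.850e-02 -1.500e-03]
 [ 1.500e-03 -1.000e-04 -1.000e+00]] -92.77830220282206
stud top 490 [0.54463443 0.06007443 0.26404781] 0.2667563047512612
2690 0.2530505516531956
0.56 [0.0546 0.0593 0.0641] 476
0.57 [0.0541 0.059  0.0638] 502
0.58 [0.0541 0.0588 0.0635] 509
0.59 [0.0537 0.0582 0.0629] 519
0.6 [0.0534 0.0584 0.0627] 110
```

View pics/w10.png

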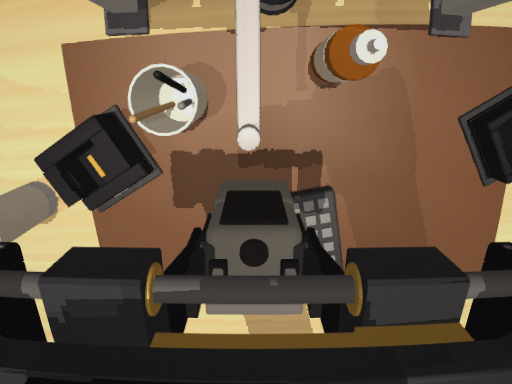

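View pics/side10.png

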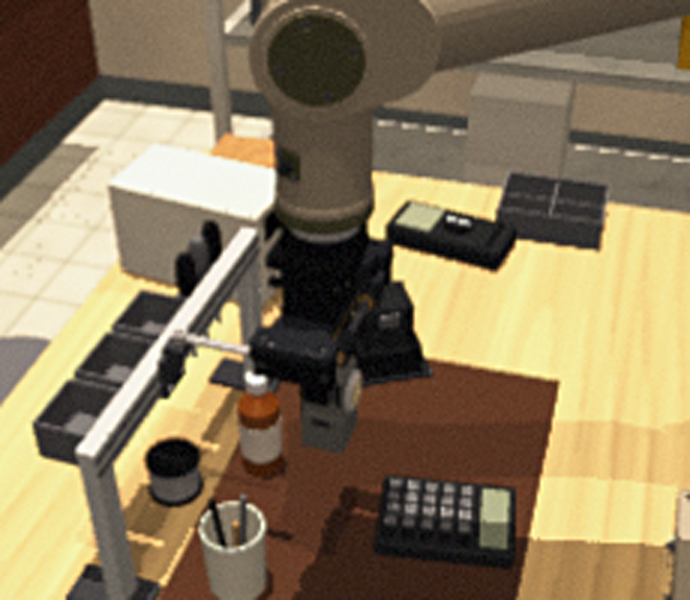

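View pics/scene10.png

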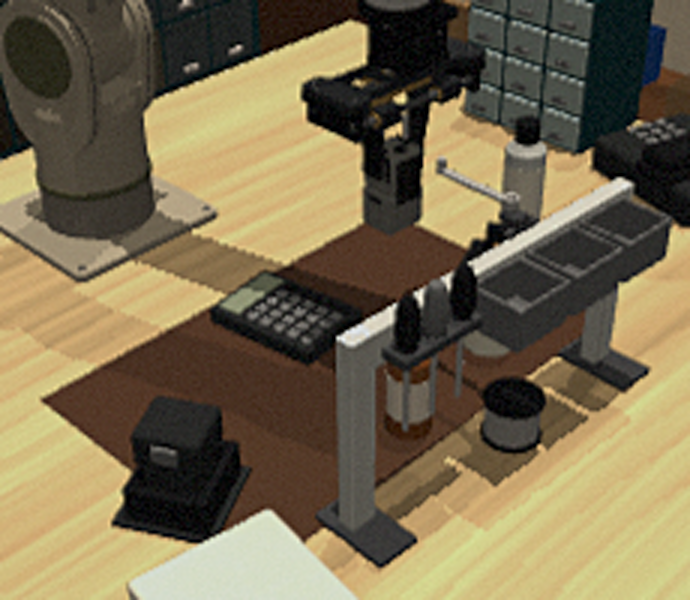

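The stud is at (248,138) in the wrist picture, measured at (0.5446, 0.0601) with its top at 0.264. The lamp hangs square in the grip in front of it. I check the lamp's height in the hand.

Run:
```python
from h import *
Q=np.load('Q10.npy'); v,u=np.mgrid[:384,:512]
for (uu,vv) in [(255,210),(253,252),(230,240),(280,240),(240,190),(216,266),(291,266),(255,310),(255,270),(255,190)]: print(uu,vv,Q[vv,uu].round(4))
m=(u>208)&(u<300)&(v>180)&(v<272);p=Q[m]; z=p[:,2]; print(np.histogram(z[(z>.1)&(z<.3)],bins=np.arange(.14,.30,.005)))
t=p[(z>.243)&(z<.262)]; print(len(t),t.mean(0),np.percentile(t[:,0],[2,98]),np.percentile(t[:,1],[2,98]))
```

```text
255 210 [0.5025 0.0592 0.2351]
253 252 [0.4894 0.0609 0.2564]
230 240 [0.4939 0.0718 0.2516]
280 240 [0.4931 0.0477 0.2524]
240 190 [0.5026 0.0684 0.1991]
216 266 [0.4825 0.0791 0.2561]
291 266 [0.4804 0.0429 0.2556]
255 310 [0.4773 0.0607 0.2834]
255 270 [0.4772 0.0605 0.2525]
255 190 [0.502  0.0589 0.1987]
(array([   0,    0,    0,    0,    0,   32,  133,  134,  153,  159,   48,
         89,  185,  252,  166,  217,  233,  269,  287,  303,  327,  869,
       3242,  649,    0,    0,    0,    0,    0,    0,    0]), array([0.14 , 0.145, 0.15 , 0.155, 0.16 , 0.165, 0.17 , 0.175, 0.18 ,
       0.185, 0.19 , 0.195, 0.2  , 0.205, 0.21 , 0.215, 0.22 , 0.225,
       0.23 , 0.235, 0.24 , 0.245, 0.25 , 0.255, 0.26 , 0.265, 0.27 ,
       0.275, 0.28 , 0.285, 0.29 , 0.295]))
4895 [0.4909984  0.06032966 0.25186616] [0.47742056 0.50245363] [0.03930653 0.08146086]
```

Request:
apply_moves:
  increments:
    - {"grip": 255,"xyz": [0,0,5],"rotation": [0,0,0]}
    - {"grip": 255,"xyz": [0,-5,11],"rotation": [0,0,0]}
    - {"grip": 255,"xyz": [0,-20,11],"rotation": [0,0,0]}
    - {"grip": 255,"xyz": [0,-30,11],"rotation": [0,0,0]}
    - {"grip": 255,"xyz": [0,-30,11],"rotation": [0,0,0]}

```text
time: 10.88
ee_pos: [0.5093, 0.0595, 0.2262]
eef_rot: [-0.69, 0.724, -0.001, -0.001]
ft_force: [-1.0, 0.3, -3.4]
width: 0.0483
```

Run:
```python
from h import *
import pickle
for n in ('wrist3','wrist4'):
    c=pickle.load(open(n+'.pkl','rb'));Q=cloud(c);L=np.array([.4907,.2457]);a=np.radians(28.3);ex=np.array([np.cos(a),np.sin(a)]);ey=np.array([-ex[1],ex[0]])
    d=Q[...,:2]-L;lx=d@ex;ly=d@ey
    k=(np.hypot(lx-.011,ly)<.004)&(Q[...,2]>.08);hh=(abs(lx-.011)<.006)&(abs(ly)>.012)&(abs(ly)<.019)&(Q[...,2]>.08)
    print(n,'knob z',np.median(Q[k][:,2]),k.sum(),'housing z',np.median(Q[hh][:,2]))
s=r.read_state(); print({k:s[k] for k in('time','ee_pos','ft_force','width')})
M=R.from_quat(s['eef_rot']).as_matrix(); print(M.round(4))
c=cam('wrist'); cv2.imwrite(f'pics/w11.png',c['img'])
Q=cloud(c); v,u=np.mgrid[:384,:512]
b=(np.hypot(Q[...,0]-.544,Q[...,1]-.06)<.012)&(Q[...,2]>.258)&(Q[...,2]<.27); p=Q[b]; print('stud top',len(p),p.mean(0))
for (uu,vv) in [(253,252),(230,240),(280,240),(255,270),(255,310)]: print(uu,vv,np.nanmedian(Q[vv-2:vv+3,uu-2:uu+3].reshape(-1,3),0).round(4))
c=cam('side'); cv2.imwrite(f'pics/side11.png',cv2.resize(c['img'][120:260,180:320] ,None,fx=4.2,fy=4.2,interpolation=cv2.INTER_CUBIC))
```

```text
wrist3 knob z 0.10319656530803323 40 housing z 0.1003892690522844
wrist4 knob z 0.103123472842719 71 housing z 0.10062158425896817
{'time': 10.875, 'ee_pos': array([0.50927011, 0.05951609, 0.22623587]), 'ft_force': array([-1.03212085,  0.32648695, -3.35523364]), 'width': 0.048322261922877356}
[[-4.830e-02 -9.988e-01  3.000e-04]
 [-9.988e-01  4.830e-02 -1.800e-03]
 [ 1.800e-03 -4.000e-04 -1.000e+00]]
stud top 556 [0.5453197  0.06008723 0.26371049]
253 252 [0.5196 0.0596 0.2438]
230 240 [0.5253 0.0704 0.2417]
280 240 [0.5244 0.0463 0.2417]
255 270 [0.5082 0.0592 0.2417]
255 310 [0.5083 0.0594 0.2724]
```

View pics/w11.png

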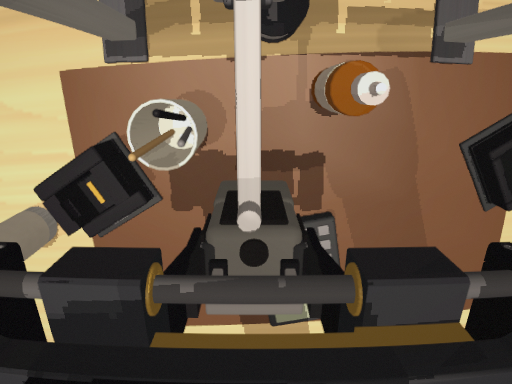

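View pics/side11.png

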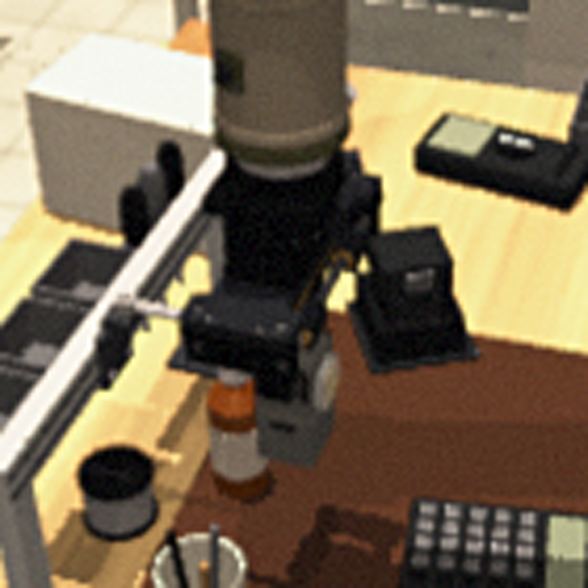

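The bail underside is at 0.2674, about 3.7 mm above the stud top, and the hook's underside is about 3.7 mm above the knob on the housing. I thread the bail over the stud slowly.

Request:
apply_moves:
  increments:
    - {"grip": 255,"xyz": [-0.5,-8,0],"rotation": [0,0,0]}
    - {"grip": 255,"xyz": [-0.8,-18,0],"rotation": [0,0,0]}
    - {"grip": 255,"xyz": [-1,-28,0],"rotation": [0,0,0]}
    - {"grip": 255,"xyz": [-1.3,-38,0],"rotation": [0,0,0]}

```text
time: 11.48
ee_pos: [0.5473, 0.0591, 0.2262]
eef_rot: [-0.69, 0.724, -0.001, -0.001]
ft_force: [-0.3, -0.3, -3.7]
width: 0.0484
```

Request:
apply_moves:
  increments:
    - {"grip": 255,"xyz": [-0.4,-10,0],"rotation": [0,0,0]}
    - {"grip": 255,"xyz": [-0.7,-20,0],"rotation": [0,0,0]}
    - {"grip": 255,"xyz": [-1,-30,0],"rotation": [0,0,0]}
    - {"grip": 255,"xyz": [-1.3,-39,0],"rotation": [0,0,0]}
    - {"grip": 255,"xyz": [-1.3,-39,0],"rotation": [0,0,0]}

```text
time: 12.1
ee_pos: [0.5868, 0.0584, 0.226]
eef_rot: [-0.69, 0.724, -0.001, -0.001]
ft_force: [-0.4, -0.1, -2.5]
width: 0.0482
```

Run:
```python
from h import *
s=r.read_state(); print({k:s[k] for k in('time','ee_pos','ft_force','width')})
c=cam('wrist'); cv2.imwrite(f'pics/w12.png',c['img'])
Q=cloud(c); 
for (uu,vv) in [(255,310),(249,290),(248,240),(248,200),(225,310),(285,310)]: print(uu,vv,np.nanmedian(Q[vv-2:vv+3,uu-2:uu+3].reshape(-1,3),0).round(4))
c=cam('side'); cv2.imwrite(f'pics/side12.png',cv2.resize(c['img'][120:260,180:320] ,None,fx=4.2,fy=4.2,interpolation=cv2.INTER_CUBIC))
c=cam('scene'); cv2.imwrite(f'pics/scene12.png',cv2.resize(c['img'][80:240,240:400] ,None,fx=3.7,fy=3.7,interpolation=cv2.INTER_CUBIC))
```

```text
{'time': 12.1, 'ee_pos': array([0.58675308, 0.05841092, 0.22602411]), 'ft_force': array([-0.4248854 , -0.14949865, -2.48040316]), 'width': 0.048167469100607894}
255 310 [0.586  0.0583 0.2724]
249 290 [0.6187 0.0587 0.3056]
248 240 [0.6082 0.0602 0.2533]
248 200 [0.6279 0.0591 0.2564]
225 310 [0.5864 0.0705 0.2724]
285 310 [0.5852 0.0461 0.2725]
```

View pics/w12.png

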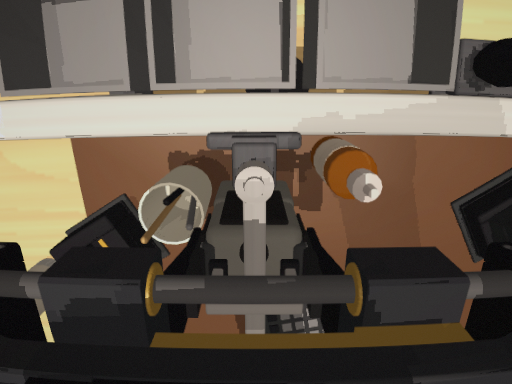

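View pics/side12.png

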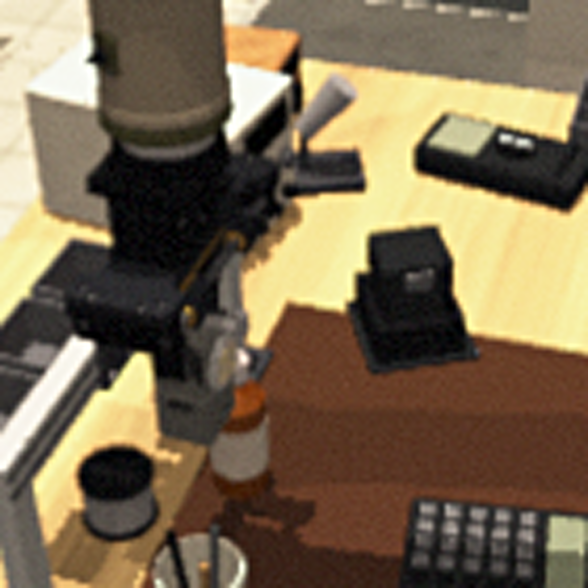

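View pics/scene12.png

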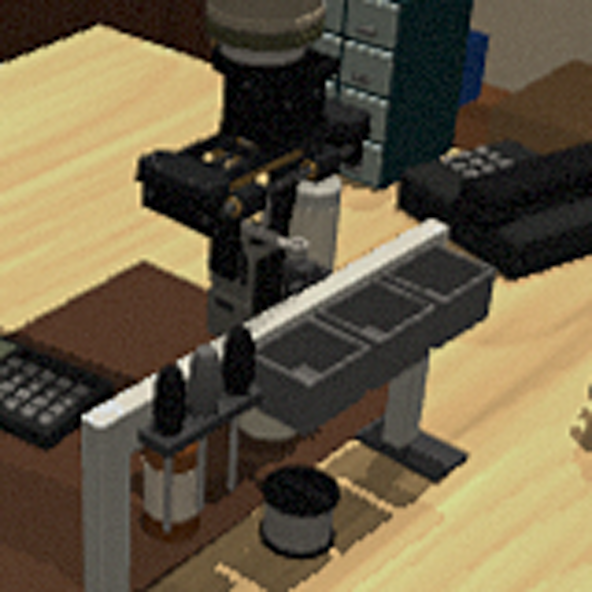

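The bail has passed the stud and is over the seat: bail at (0.586, 0.058), arm between its legs. I lower it until the weight comes off.

Request:
apply_moves:
  increments:
    - {"grip": 255,"xyz": [0,0,4],"rotation": [0,0,0]}
    - {"grip": 255,"xyz": [0,0,8],"rotation": [0,0,0]}
    - {"grip": 255,"xyz": [0,0,11],"rotation": [0,0,0]}
    - {"grip": 255,"xyz": [0,0,12.5],"rotation": [0,0,0]}
    - {"grip": 255,"xyz": [0,0,12.5],"rotation": [0,0,0]}

```text
time: 12.88
ee_pos: [0.586, 0.0585, 0.2136]
eef_rot: [-0.69, 0.724, -0.001, -0.001]
ft_force: [-0.0, -0.8, -3.0]
width: 0.0487
```

Request:
apply_moves:
  increments:
    - {"grip": 255,"xyz": [0,0,0.7],"rotation": [0,0,0]}
    - {"grip": 255,"xyz": [0,0,1.3],"rotation": [0,0,0]}
    - {"grip": 255,"xyz": [0,0,1.3],"rotation": [0,0,0]}

```text
time: 13.25
ee_pos: [0.586, 0.0585, 0.2123]
eef_rot: [-0.69, 0.724, -0.001, -0.001]
ft_force: [-0.3, 0.2, -3.6]
width: 0.0483
```

Run:
```python
from h import *
s=r.read_state(); print({k:s[k] for k in('time','ee_pos','ft_force','width')})
c=cam('wrist'); cv2.imwrite(f'pics/w13.png',c['img'])
Q=cloud(c); 
for (uu,vv) in [(255,310),(254,240),(225,310),(285,310),(255,325)]: print(uu,vv,np.nanmedian(Q[vv-2:vv+3,uu-2:uu+3].reshape(-1,3),0).round(4))
```

```text
{'time': 13.25, 'ee_pos': array([0.58602858, 0.05846037, 0.21230428]), 'ft_force': array([-0.25325237,  0.1947923 , -3.60936744]), 'width': 0.04833774919192634}
255 310 [0.585  0.0584 0.2587]
254 240 [0.614  0.0574 0.2528]
225 310 [0.5859 0.0705 0.2586]
285 310 [0.5842 0.0461 0.2587]
255 325 [0.5725 0.0589 0.2533]
```

View pics/w13.png

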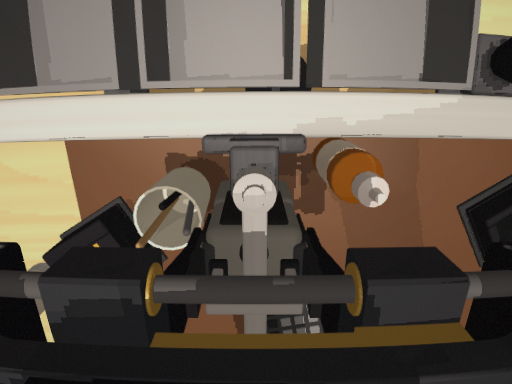

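Request:
apply_moves:
  increments:
    - {"grip": 255,"xyz": [0,0,0.6],"rotation": [0,0,0]}
    - {"grip": 255,"xyz": [0,0,1.2],"rotation": [0,0,0]}
    - {"grip": 255,"xyz": [0,0,1.2],"rotation": [0,0,0]}

```text
time: 13.68
ee_pos: [0.5862, 0.0585, 0.2116]
eef_rot: [-0.69, 0.724, -0.001, -0.0]
ft_force: [-0.4, -0.5, 1.8]
width: 0.0488
```

The force reversed to +1.8 N, so the bail rests on the arm. I open gradually.

Request:
apply_moves:
  increments:
    - {"grip": 103,"xyz": [0,0,0],"rotation": [0,0,0]}
    - {"grip": 97,"xyz": [0,0,0],"rotation": [0,0,0]}
    - {"grip": 90,"xyz": [0,0,0],"rotation": [0,0,0]}
    - {"grip": 83,"xyz": [0,0,0],"rotation": [0,0,0]}
    - {"grip": 76,"xyz": [0,0,0],"rotation": [0,0,0]}

```text
time: 14.3
ee_pos: [0.5862, 0.0585, 0.2115]
eef_rot: [-0.69, 0.724, -0.001, -0.0]
ft_force: [0.2, 0.5, -3.2]
width: 0.06
```

Request:
apply_moves:
  increments:
    - {"grip": 70,"xyz": [0,0,0],"rotation": [0,0,0]}
    - {"grip": 62,"xyz": [0,0,0],"rotation": [0,0,0]}
    - {"grip": 40,"xyz": [0,0,0],"rotation": [0,0,0]}
    - {"grip": 10,"xyz": [0,0,0],"rotation": [0,0,0]}
    - {"grip": 0,"xyz": [0,0,0],"rotation": [0,0,0]}

```text
time: 14.92
ee_pos: [0.5863, 0.0585, 0.2117]
eef_rot: [-0.69, 0.724, -0.001, -0.0]
ft_force: [-0.9, -0.3, -0.4]
width: 0.0837
```

Run:
```python
from h import *
s=r.read_state(); print({k:s[k] for k in('time','ee_pos','ft_force','width')})
for n in ('w14a','w14b'):
    c=cam('wrist'); cv2.imwrite(f'pics/{n}.png',c['img'])
    Q=cloud(c); 
    for (uu,vv) in [(255,310),(225,310),(285,310),(255,270)]: print(uu,vv,np.nanmedian(Q[vv-2:vv+3,uu-2:uu+3].reshape(-1,3),0).round(4))
```

```text
{'time': 14.925, 'ee_pos': array([0.58626906, 0.05852316, 0.21166596]), 'ft_force': array([-0.9192345 , -0.34781904, -0.41539384]), 'width': 0.08371278057058135}
255 310 [0.5856 0.0584 0.2583]
225 310 [0.5858 0.0707 0.2579]
285 310 [0.5849 0.0462 0.2581]
255 270 [0.6011 0.0576 0.2532]
255 310 [0.5853 0.0584 0.2582]
225 310 [0.5859 0.0706 0.258 ]
285 310 [0.5846 0.0461 0.258 ]
255 270 [0.6011 0.0576 0.2532]
```

View pics/w14b.png

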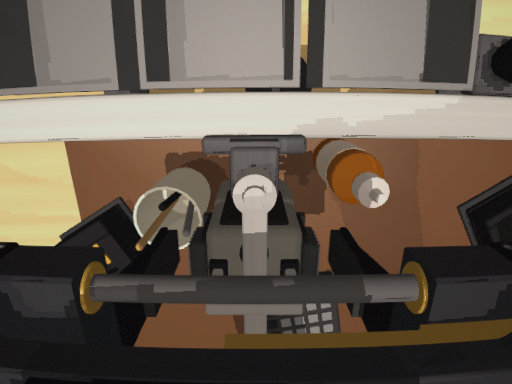

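The lamp hangs on the arm with the bail top at 0.258, and both fingers are clear of the sprung-out buttons. I retreat straight up.

Request:
apply_moves:
  increments:
    - {"grip": 0,"xyz": [0,0,-6],"rotation": [0,0,0]}
    - {"grip": 0,"xyz": [0,0,-18],"rotation": [0,0,0]}
    - {"grip": 0,"xyz": [0,0,-38],"rotation": [0,0,0]}
    - {"grip": 0,"xyz": [0,0,-65],"rotation": [0,0,0]}
    - {"grip": 0,"xyz": [0,0,-95],"rotation": [0,0,0]}

```text
time: 15.65
ee_pos: [0.5861, 0.0587, 0.3083]
eef_rot: [-0.69, 0.724, -0.001, -0.0]
ft_force: [0.1, 0.1, 0.6]
width: 0.0868
```

Request:
apply_moves:
  increments:
    - {"grip": 0,"xyz": [0,20,-30],"rotation": [0,0,0]}
    - {"grip": 0,"xyz": [0,60,-50],"rotation": [0,0,0]}
    - {"grip": 0,"xyz": [0,100,-60],"rotation": [0,0,0]}
    - {"grip": 0,"xyz": [0,110,-60],"rotation": [0,0,0]}
    - {"grip": 0,"xyz": [0,110,-60],"rotation": [0,0,0]}

```text
time: 16.27
ee_pos: [0.4762, 0.064, 0.3688]
eef_rot: [-0.69, 0.724, -0.001, 0.0]
ft_force: [0.1, -0.8, 0.3]
width: 0.087
```

Request:
apply_moves:
  increments:
    - {"grip": 0,"xyz": [0,0,0],"rotation": [0,0,0]}
    - {"grip": 0,"xyz": [0,0,0],"rotation": [0,0,0]}
    - {"grip": 0,"xyz": [0,0,0],"rotation": [0,0,0]}
    - {"grip": 0,"xyz": [0,0,0],"rotation": [0,0,0]}
    - {"grip": 0,"xyz": [0,0,0],"rotation": [0,0,0]}

```text
time: 16.9
ee_pos: [0.4763, 0.064, 0.3687]
eef_rot: [-0.69, 0.724, -0.001, 0.0]
ft_force: [-0.0, 0.1, -0.5]
width: 0.0872
```

Run:
```python
from h import *
s=r.read_state(); print({k:s[k] for k in('time','ee_pos','ft_force','width')})
for k in range(2):
    c=cam('wrist'); Q=cloud(c); cv2.imwrite('pics/w15.png',c['img'])
    m=(abs(Q[...,0]-.586)<.012)&(abs(Q[...,1]-.058)<.024)&(Q[...,2]>.2555)&(Q[...,2]<.262);p=Q[m]
    print('bail',len(p),p.mean(0).round(4),cv2.minAreaRect((p[:,:2]*1000).astype(np.float32)))
    m=(abs(Q[...,0]-.583)<.04)&(abs(Q[...,1]-.058)<.028)&(abs(Q[...,2]-.226)<.005);p=Q[m]; 
    A=np.c_[p[:,:2],np.ones(len(p))]; print('housing top plane',len(p),np.linalg.lstsq(A,p[:,2],rcond=None)[0].round(4),p.mean(0).round(4))
    m=(abs(Q[...,2]-.2525)<.003)&(Q[...,0]>.553)&(Q[...,0]<.622)&(abs(Q[...,1]-.058)<.012);p=Q[m];print('arm fit',np.polyfit(p[:,0],p[:,1],1).round(4),p[:,2].mean())
for n in('side','scene'):
    c=cam(n); cv2.imwrite(f'pics/{n}15.png',cv2.resize(c['img'][100:360,150:400] ,None,fx=2.3,fy=2.3,interpolation=cv2.INTER_CUBIC))
```

```text
{'time': 16.9, 'ee_pos': array([0.47629186, 0.06395295, 0.36871411]), 'ft_force': array([-0.03848584,  0.08522871, -0.46508051]), 'width': 0.0872499045009117}
bail 412 [0.5856 0.0588 0.2579] ((585.616455078125, 58.80351638793945), (39.87527084350586, 5.533491134643555), 87.21529388427734)
housing top plane 2150 [-0.0092 -0.0064  0.2322] [0.5855 0.058  0.2264]
arm fit [-0.0416  0.0826] 0.253039621558506
bail 411 [0.5855 0.0588 0.2578] ((585.6068115234375, 58.792640686035156), (39.92565155029297, 5.488960266113281), 87.34728240966797)
housing top plane 2144 [-0.01   -0.004   0.2325] [0.5856 0.058  0.2264]
arm fit [-0.042   0.0829] 0.2530710976640953
```

View pics/w15.png

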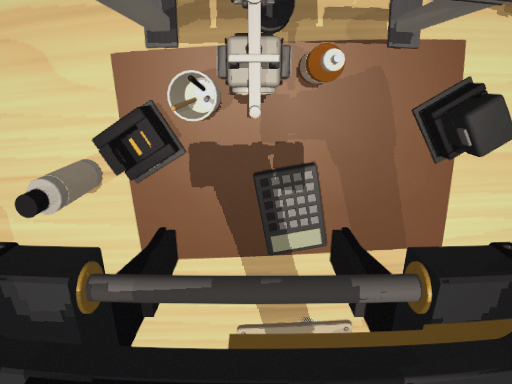

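View pics/side15.png

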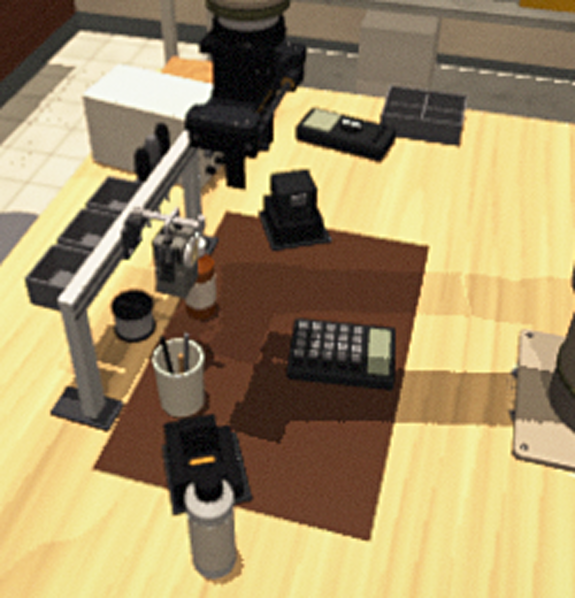

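View pics/scene15.png

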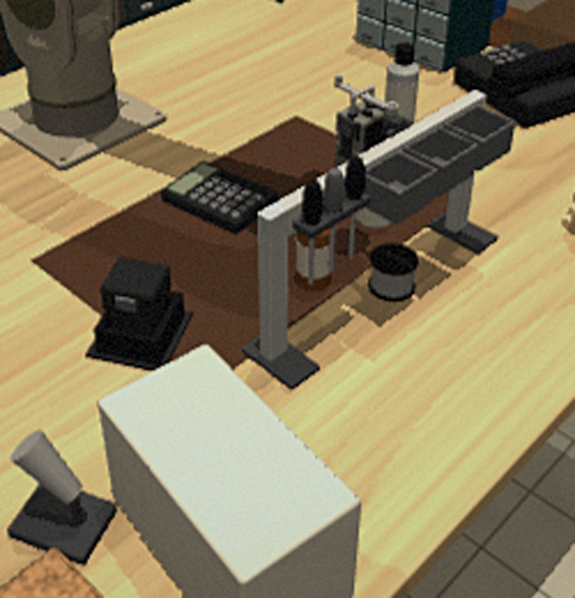

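The lamp hangs straight and still on the hook, at (255,60) in the wrist picture. The hook is still out and every bystander is in its place, so I hand the job in.

Run:
```python
from bench import r
print(r.close_job()); print(r.read_state()['time'])
```

```text
the job is handed in; nothing more can be done
None
the job is handed in; nothing more can be done
```

The lamp now hangs by its bail on the swung-out hook, and I handed the job in at about 17 s of the 61 s allowed. The hand-in gave no verdict.

**What I did:** I swung the hook out to its stop with the fingers around it. I then squeezed both buttons with 35 N and made a 3 mm trial lift; only the lamp's weight showed, so the catches were free. After that I lifted the lamp straight out, threaded the bail over the stud with about 3.7 mm to spare above and below, lowered it until the weight came off, opened the gripper and backed away.

**Last checks:**
- **Hook:** it points within about 0.2° of straight out from the rail.
- **Bail:** its bar rests on the arm about 0.5 mm off the centre line. It is about 41 mm along from the stud, where the seat is 42 mm.
- **Lamp:** it is tilted about 0.01 rad, with no movement between two pictures. The gripper is well clear.
- **Bystanders:** by eye in the last pictures all of them stand where they were. I did not measure their positions again.

**One disagreement:** the finger opening read 48.3 mm while squeezing, where 52 mm was expected with both buttons pressed. I took this as give in the pads. The buttons' travel could not be measured directly.

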